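# Make up two seasoning caddies

## Task

Make up the two wooden seasoning caddies for the table from the things standing along the counter. The long caddy gets a salt shaker in its middle pocket, with the slim sauce bottle and the spice jar in the pockets either side of it, whichever way round; the short caddy gets the pepper mill in its wider pocket and the other salt shaker in its narrower one. Stand everything upright on the pocket floors, knock nothing over and leave the timer, the jam jar and the small pot where they are.

Things in the scene. Friction and masses are not known exactly. Their poses are not given: they have to be found in the camera images.
- hot_sauce: slim sauce bottle with a tapering neck and a rounded stopper-like cap; 45 mm across, 170 mm tall, straight sided up to about 90 mm; grip it at about 65 mm above its foot; origin at the centre of its underside, z up, stands upright
- spice_jar: spice jar with a wide flat screw lid and a squarish clear body; 47 x 47 mm with its faces along its own x and y, 97 mm tall, the lid (45 mm across) from 76 mm up; grip it across two faces at about 65 mm; origin at the centre of its underside, z up, stands upright
- pepper_mill: turned dark wooden pepper mill with a round head and a small knob on top; 58 mm across the base, 170 mm tall; the head, 49 mm across, spans 123 to 159 mm above the foot and does not turn: grip it there, at about 141 mm; origin at the centre of its underside, z up, stands upright
- salt_shaker_1: salt shaker, one of two alike: round clear glass body with a rounded grey perforated metal-look top; 44 mm across, 90 mm tall; grip it at about 55 mm above its foot; origin at the centre of its underside, z up, stands upright; 0.07 to 0.14 kg
- salt_shaker_2: salt shaker, one of two alike: round clear glass body with a rounded grey perforated metal-look top; 44 mm across, 90 mm tall; grip it at about 55 mm above its foot; origin at the centre of its underside, z up, stands upright; 0.07 to 0.14 kg
- long_caddy: long light-wood caddy fixed to the counter, three equal open pockets in a row along its own y; 74 (x) x 212 (y) mm outside; pockets 64 x 64 mm, centred at y = -69, 0 and +69 mm and x = 0; pocket floor 6 mm above its underside, long walls 27 mm, dividers 25 mm and end walls 33 mm high, 5 mm thick; origin at the centre of its underside, z up
- short_caddy: short light-wood caddy fixed to the counter, two open pockets in a row along its own y; 86 (x) x 155 (y) mm outside; narrower pocket 76 (x) x 64 (y) mm centred at y = -40.5 mm, wider pocket 76 x 76 mm centred at y = +34.5 mm, both at x = 0; pocket floor 6 mm above its underside, long walls 27 mm, divider 25 mm and end walls 33 mm high, 5 mm thick; origin at the centre of its underside, z up
- kitchen_timer: bystander: white wind-up timer with a red dial, 63 x 63 x 44 mm; origin at the centre of its underside
- jam_jar: bystander: broad jam jar with a screw lid, 71 mm across, 110 mm tall; origin at the centre of its underside
- balm_pot: bystander: small squat pot with a broad lid, 58 mm across, 50 mm tall; origin at the centre of its underside

How it is judged:
By the outcome, as a careful person would: the job done as asked, in the order asked, and still so for the second after the job is handed in, with the robot touching nothing.
It also fails if it takes over 144 s, if anything falls off the work surface, if the arm or the gripper's body presses on something with over 40 N, if the wrist force passes 120 N, or if a joint passes its speed limit or range.

## Robot

A 6-joint arm with a two-finger parallel gripper is mounted at the origin on a cart in front of the work surface, level with it; the furniture and walls round the work are solid. World frame = base frame: x ahead of the robot, y to its left, z up, the work surface at z = 0. Lengths are in mm, angles in degrees, forces in N, time in s.
With the tool pointing down it reaches from about 300 to 850 mm from the base axis. Payload 4.2 kg.
Tool frame: the origin (TCP) lies on the centre line of the jaws, within the pads' length; the fingertips stand 11 mm ahead of it and the grasp point (between the pads) lies 8 mm behind it; z points along the fingers, y is the line along which they close (so a half turn about z gives the same grasp; the last joint's range is limited). The gripper opens to 91 mm and grips with 3 to 60 N. Pads are 32 mm wide; open, the fingers measure 118 mm over their backs; the gripper's body (76 mm by 178 mm) begins 60 mm behind the grasp point.
Start: joints at [64.973, 18.312, 89.639, -0, 72.044, -1.146], TCP at [232.785, 525.788, 224.976] pointing down, gripper open.
Joint ranges: [-177.97, 177.97], [-48.28, 115.42], [12.27, 149.76], [-77.06, 257.06], [2.81, 150.46], [-146.56, 146.56]. Speed limits (degrees/s): [147.25, 147.25, 180, 180, 180, 180].

## Interface

Orientations are given as [roll, pitch, yaw] about the fixed x, y, z axes, in that order (R = Rz(yaw) Ry(pitch) Rx(roll)).
In Python, from workcell import env, grab_frame, camera_model, models gives the robot as it stands.
- The arm moves only by the shell command python3 -m crank 'ROWS' [FORCE]. ROWS is text: rows parted by semicolons, each of 7 numbers parted by spaces: the closure, from -1 (fully open) to 1 (shut), so that 0 is half open, then the shift along the tool's x, y, z in mm, then the turn, a rotation vector about the tool's x, y, z in degrees. A call has 1 to 10 rows; each row shifts and turns the commanded pose from where the row before left it, along the tool's axes as they then stand; what a row does not reach is not made up. A row lasts 1/8 s, in which the tool goes at most 62.5 mm and 10.7 degrees, less where a joint would pass 70% of its speed; a pose out of reach is approached as far as the arm can. A call is refused whole if a number of a shift passes 62.5 or a number of a turn 10.7, either way. A call with a gripper value outside its range is refused whole. The fingers move at their own pace and stop on an object; FORCE is the grip in N (left out, the last holds). Time passes only in rows, so rows that do not move let the fingers close. It gives the time, the measured TCP pose, the force, the opening and the grip force at its end, in the units of the state.
- env.state(): the state, without advancing time (a new reading comes with each control period).
- grab_frame(name): name is "scene" or "top"; returns the picture (420x560x3 uint8, blue, green, red); there is no depth.
- camera_model(name): a dict with "K" (3x3 intrinsics, pixels), "k1" (the pictures are not rectified: a ray, as slopes to the right and down, at radius r is drawn at 1 + k1 r^2 times it, then the intrinsics apply), "R" (3x3) and "t" (3): a world point X has camera coordinates R X + t. Camera axes: x right, y down, z forward; pixel columns grow to the right and rows downward; lengths in mm; the calibration is good to about 2 mm. A picture is of the moment at which its call begins. camera_model takes no time and is no camera call.
- env.job_done(): hands the job in; it is judged then, once.
Trained networks look in the newest picture that a camera, given by its name, has taken for a name from the list of things; names that differ only in an ending like _2 or _b are one class to them, and where a whole thing is asked for, a point or a joint stands for the part that bears it (a point fixed in the world has none). Each returns a list of dicts, best first, with "p" (0 to 1); they miss things now and then, are a little off and sometimes report something else, mostly with a low value. They report only what shows in the picture. A call takes as long as a camera call.
- models.search_frame(name, camera): "point" ([x, y, z] in mm, in world coordinates, good to about 4 mm: the middle of the surface that is visible of it).
The state is a dict: "time_s": time; "qpos": joint angles; "qvel": joint speeds; "effort": joint torques, N m; "ee_pos": TCP position; "ee_rot": TCP orientation; "force": force on the tool from outside, world axes, zero at the start; "torque": the same for the moment, N m; "gripper_width": finger opening in mm; "gripper_force": force on a finger pad.
Only numpy, scipy, OpenCV 4.12 (cv2) and the standard library are available. Lean on these libraries where they do the work, as an engineer would, in place of code of your own. Each camera call takes 0.05 s, during which the arm holds its last target. There are 200 camera calls.

## Working session

There is one attempt and no reset: what is moved stays moved. The work goes in short steps, Python scripts to look and compute and a shell command to move; the robot and the scene stay as the last step left them, time stands still between calls to the robot, and variables do not carry over. Pictures are saved under pics/ and viewed, at most 14 in all, crops included, and the job is handed in when it is done.

```bash
mkdir -p pics; ls
python3 - <<'E'
from workcell import env, grab_frame, camera_model, models
import cv2
for c in ("scene","top"):
    im=grab_frame(c); cv2.imwrite(f"pics/{c}0.png",im)
    m=camera_model(c); print(c,m)
    for n in ["hot_sauce","spice_jar","pepper_mill","salt_shaker_1","long_caddy","short_caddy","kitchen_timer","jam_jar","balm_pot"]:
        print(n,[([round(float(v)) for v in d["point"]],round(d["p"],2)) for d in models.search_frame(n,c)][:4])
print(env.state())
E
```

```text
pics
scene {'K': array([[521.46423076,   0.        , 280.66296065],
       [  0.        , 521.46423076, 201.04114628],
       [  0.        ,   0.        ,   1.        ]]), 'k1': -0.11491173650269439, 'R': array([[ 0.6078406 , -0.7938522 , -0.01812444],
       [-0.33867706, -0.23853997, -0.91016291],
       [ 0.71821143,  0.5593723 , -0.41385381]]), 't': array([-282.34143904,  232.30890577, 1132.49231227])}
hot_sauce [([448, -56, 75], 0.78)]
spice_jar [([453, -162, 54], 0.83)]
pepper_mill [([458, -434, 80], 0.61)]
salt_shaker_1 [([470, -339, 46], 0.91), ([458, -253, 49], 0.91)]
long_caddy [([494, 135, 14], 0.82)]
short_caddy [([482, 343, 14], 0.9), ([470, -338, 47], 0.49)]
kitchen_timer [([625, 312, 22], 0.49)]
jam_jar [([605, 466, 59], 0.91)]
balm_pot [([467, 540, 36], 0.79)]
top {'K': array([[394.59413282,   0.        , 284.12106904],
       [  0.        , 394.59413282, 208.28597995],
       [  0.        ,   0.        ,   1.        ]]), 'k1': -0.05294475733203947, 'R': array([[-0.0161154 , -0.99975388, -0.01524738],
       [-0.98557825,  0.01845232, -0.16821124],
       [ 0.16845119
[... 495 characters left out ...]
[([481, 545, 52], 0.61)]
{'time_s': 1.0, 'qpos': array([ 6.49761477e+01,  1.83111938e+01,  8.96381742e+01,  1.57569936e-03,
        7.20426905e+01, -1.14486170e+00]), 'qvel': array([ 0.08685108, -0.0422045 , -0.07951282, -0.03975877, -0.11971105,
       -0.05830866]), 'effort': array([-5.20895003e-05, -4.12339211e+01, -2.32233524e+01,  7.27592991e-02,
        3.75888438e-02,  2.71277422e-06]), 'ee_pos': array([232.75772749, 525.81564968, 224.98861862]), 'ee_rot': array([ 1.79992030e+02, -1.34003714e-03,  1.56120524e+02]), 'force': array([ 0.14655478,  0.56266329, -0.07951297]), 'torque': array([-0.05045028,  0.0129009 ,  0.01348471]), 'gripper_force': 0.0, 'gripper_width': 91.09976247189996}
```

```bash
python3 -c "
import cv2
for c in ('scene','top'):
    cv2.imwrite(f'pics/{c}0b.png',cv2.resize(cv2.imread(f'pics/{c}0.png'),(800,600),interpolation=cv2.INTER_CUBIC))"
```

```text
(no output)
```

View pics/scene0b.png

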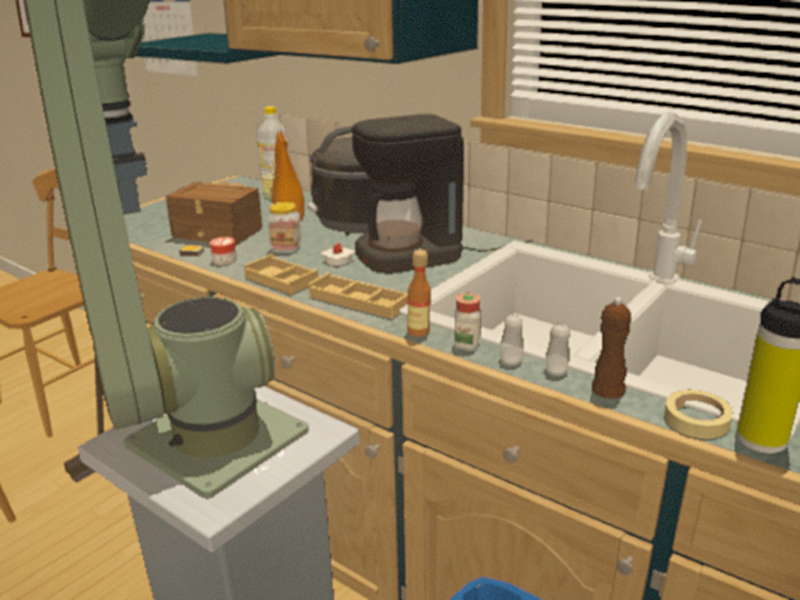

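View pics/top0b.png

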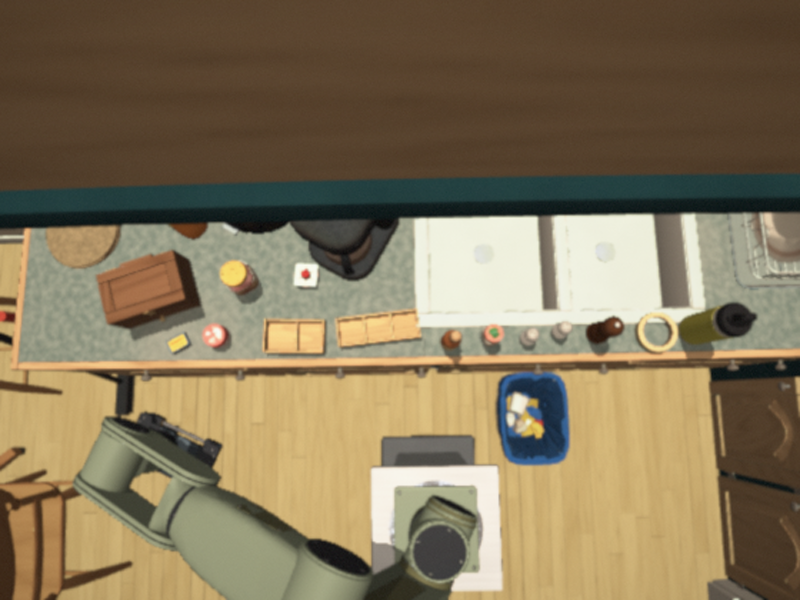

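The long caddy is at about (375,328) in the enlarged top view and tilted a few degrees. The short caddy is at (293,336). The five items stand in a row at y≈330 px, x≈452–605 px. Next I refine the poses by fitting silhouettes in both images.

```bash
cat > fit.py <<'E'
import numpy as np, cv2
from workcell import camera_model
CM={c:camera_model(c) for c in("scene","top")}
S=4
def proj(P,c):
    m=CM[c]; X=np.asarray(P,float)@m["R"].T+m["t"]; s=X[:,:2]/X[:,2:]
    s=s*(1+m["k1"]*(s**2).sum(1,keepdims=True)); return s@np.diag(m["K"].diagonal()[:2])+m["K"][:2,2]
def cyl(r,z0,z1):
    a=np.linspace(0,2*np.pi,28,endpoint=False); return np.vstack([np.c_[r*np.cos(a),r*np.sin(a),0*a+z] for z in(z0,z1)])
def box(a,b,z0,z1): return np.array([[x,y,z] for x in(-a/2,a/2) for y in(-b/2,b/2) for z in(z0,z1)],float)
def frus(r0,z0,r1,z1):
    a=cyl(r0,z0,z0)[:28]; b=cyl(r1,z1,z1)[:28]; return np.vstack([a,b])
M={"hot_sauce":[cyl(22.5,0,90)],"spice_jar":[box(47,47,0,76),cyl(22.5,76,97)],
"pepper_mill":[cyl(29,0,8),cyl(24.5,130,152)],"salt":[frus(22,0,20,60)],
"long_caddy":[box(74,212,0,27),box(74,212,0,27)+0],"short_caddy":[box(86,155,0,27)]}
M["long_caddy"]=[np.vstack([box(74,212,0,27)])]
def place(P,x,y,yaw):
    c,s=np.cos(np.radians(yaw)),np.sin(np.radians(yaw)); return P@np.array([[c,s,0],[-s,c,0],[0,0,1]])+[x,y,0]
def hulls(n,x,y,yaw,c): return [cv2.convexHull(proj(place(P,x,y,yaw),c).astype(np.float32))[:,0] for P in M[n]]
def grad(im):
    g=cv2.GaussianBlur(im,(0,0),0.8).astype(np.float32)
    G=np.sqrt(cv2.Sobel(g,-1,1,0)**2+cv2.Sobel(g,-1,0,1)**2).sum(2); return np.minimum(G,150)
def score(n,x,y,yaw,GR,cams):
    t=0
    for c in cams:
        for h in hulls(n,x,y,yaw,c):
            q=np.roll(h,-1,0); d=np.linalg.norm(q-h,axis=1); p=np.vstack([a+(b-a)*np.linspace(0,1,max(2,int(l*2)),endpoint=False)[:,None] for a,b,l in zip(h,q,d)]).astype(np.float32)
            t+=cv2.remap(GR[c],p[:,0].copy(),p[:,1].copy(),cv2.INTER_LINEAR).mean()/len(M[n])
    return t
def fit(n,x,y,yaw,ims,R=16,yaws=(0,),cams=("scene","top")):
    GR={c:grad(ims[c]) for c in cams}; best=(-1,)
    for st,rr in((2,R),(1,2)):
        x0,y0,w0=(x,y,yaw) if st==2 else best[1:]
        ys=[yaw+w for w in yaws] if st==2 else ([w0] if len(yaws)==1 else [w0-1,w0,w0+1])
        for w in ys:
            for i in np.arange(-rr,rr+.1,st):
                for j in np.arange(-rr,rr+.1,st):
                    s=score(n,x0+i,y0+j,w,GR,cams)
                    if s>best[0]: best=(s,x0+i,y0+j,w)
    return best
def draw(im,n,x,y,yaw,c,s,off):
    for h in hulls(n,x,y,yaw,c): cv2.polylines(im,[np.int32(((h+.5-off)*s-.5)*8)],True,(255,0,255),1,cv2.LINE_AA,3)
E
cat > a.py <<'E'
from fit import *
ims={c:cv2.imread(f"pics/{c}0.png") for c in CM}
G=[("hot_sauce",460,-44,0),("spice_jar",469,-147,0),("pepper_mill",475,-420,0),("salt",482,-325,0),("salt",469,-243,0),("long_caddy",498,135,0),("short_caddy",482,350,0)]
res=[]
for n,x,y,w in G:
    yw=range(-12,13,2) if "caddy" in n else range(-44,45,4) if n=="spice_jar" else (0,)
    b=fit(n,x,y,w,ims,yaws=yw); res.append((n,)+b[1:])
    t=fit(n,*b[1:],ims,R=8,cams=("top",)) ; s=fit(n,*b[1:],ims,R=8,cams=("scene",))
    print(n,np.round(b,1),"top",np.round(t,0),"scene",np.round(s,0))
out=[]
for c,(u0,v0,u1,v1) in(("scene",(160,165,460,290)),("top",(170,200,450,265))):
    k=800/(u1-u0); im=cv2.resize(ims[c][v0:v1,u0:u1],None,fx=k,fy=k,interpolation=cv2.INTER_CUBIC)
    for r in res: draw(im,*r,c,k,np.array([u0,v0]))
    out.append(im)
o=np.vstack([i[:,:800] for i in out]); print(o.shape); cv2.imwrite("pics/fit1.png",o)
E
time python3 a.py
```

```text
hot_sauce [290. 464. -45.   0.] top [150. 464. -47.   0.] scene [143. 472. -38.   0.]
spice_jar [ 293.7  471.  -148.    23. ] top [ 147.  471. -148.   23.] scene [ 148.  475. -146.   23.]
pepper_mill [ 265.  478. -426.    0.] top [ 146.  477. -426.    0.] scene [ 119.  479. -426.    0.]
salt [ 288.6  485.  -327.     0. ] top [ 149.  485. -327.    0.] scene [ 146.  495. -322.    0.]
salt [ 275.8  473.  -244.     0. ] top [ 143.  472. -246.    0.] scene [ 136.  480. -240.    0.]
long_caddy [297.7 496.  140.    4. ] top [150. 496. 137.   4.] scene [148. 496. 140.   4.]
short_caddy [298.4 480.  355.   -3. ] top [150. 480. 351.  -3.] scene [149. 479. 354.  -3.]
(519, 800, 3)
real	0m7.938s
user	0m8.243s
sys	0m0.142s
```

View pics/fit1.png

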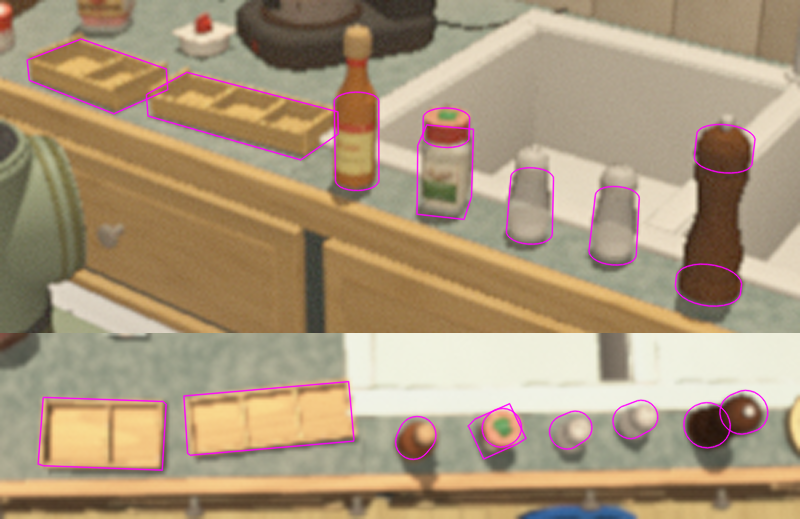

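```bash
sed -i 's/np.minimum(G,150)/np.sqrt(G)*0+np.minimum(G,700)/' fit.py; sed -i 's/fit1/fit2/' a.py; python3 a.py
```

```text
hot_sauce [797. 463. -44.   0.] top [395. 460. -45.   0.] scene [423. 471. -38.   0.]
spice_jar [ 728.3  472.  -149.    25. ] top [ 361.  472. -149.   25.] scene [ 383.  475. -147.   25.]
pepper_mill [ 869.  477. -426.    0.] top [ 499.  476. -425.    0.] scene [ 379.  478. -426.    0.]
salt [ 706.9  481.  -328.     0. ] top [ 332.  480. -325.    0.] scene [ 414.  475. -331.    0.]
salt [ 659.6  475.  -241.     0. ] top [ 310.  475. -242.    0.] scene [ 358.  478. -239.    0.]
long_caddy [670.8 499.  138.    6. ] top [370. 500. 138.   6.] scene [339. 494. 139.   6.]
short_caddy [664.5 479.  350.   -1. ] top [376. 482. 350.  -1.] scene [315. 477. 354.  -1.]
(519, 800, 3)
```

View pics/fit2.png

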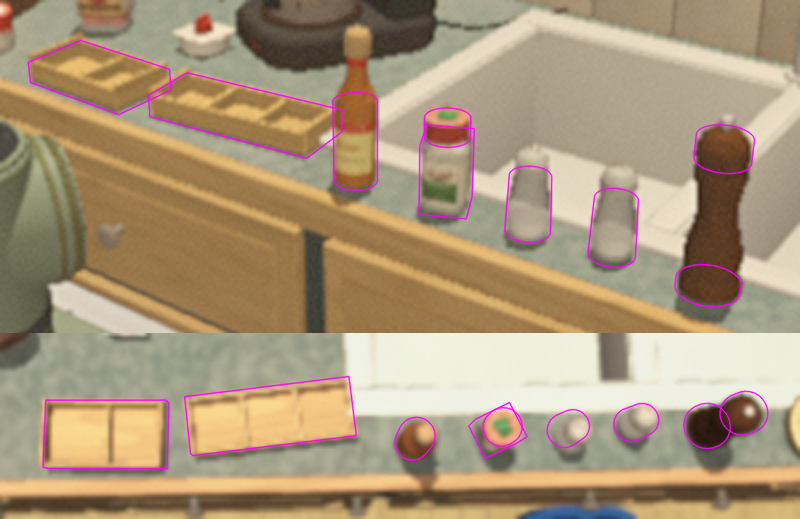

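Run:
```python
from fit import *
ims={c:cv2.imread(f"pics/{c}0.png") for c in CM}
for w in range(-10,80,6): print(w,np.round(fit("spice_jar",471,-149,w,ims,R=8,yaws=(0,)),0)[:3],end=" ")
o=[]
for c,(u,v),w in(("scene",(327,225),0),("top",(347,236),0)):
    k=12 if c=="scene" else 12
    a=ims[c][v-24:v+24,u-16:u+17]; o.append(cv2.resize(a,None,fx=k,fy=k,interpolation=cv2.INTER_CUBIC))
cv2.imwrite("pics/jar.png",np.hstack(o))
```

```text
-10 [ 655.  472. -149.] -4 [ 660.  472. -149.] 2 [ 669.  472. -149.] 8 [ 678.  472. -149.] 14 [ 693.  472. -149.] 20 [ 711.  472. -149.] 26 [ 729.  472. -149.] 32 [ 719.  472. -149.] 38 [ 708.  472. -149.] 44 [ 677.  472. -149.] 50 [ 647.  472. -149.] 56 [ 636.  472. -149.] 62 [ 633.  472. -149.] 68 [ 640.  472. -149.] 74 [ 647.  472. -149.]
```

View pics/jar.png

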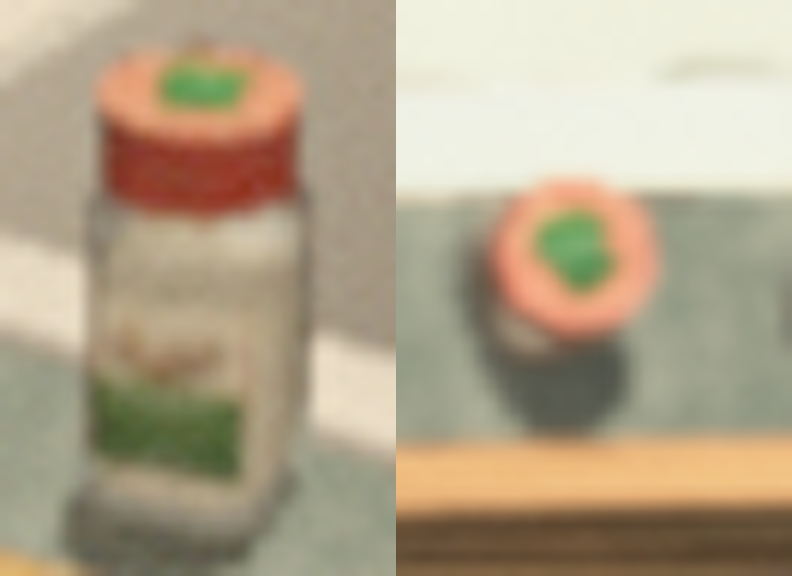

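```bash
python3 -m crank '-1 0 0 0 0 0 9.4; -1 0 0 0 0 0 9.4;-1 0 0 0 0 0 9.4;-1 0 0 0 0 0 9.4;-1 0 0 0 0 0 9.4;-1 0 0 0 0 0 9.4;-1 0 0 0 0 0 9.7' && python3 -m crank '-1 -59 19 0 0 0 0;-1 -59 19 0 0 0 0;-1 -59 19 0 0 0 0;-1 -59 19 0 0 0 0;-1 -59 19 0 0 0 0;-1 -59 19 0 0 0 0;-1 -59 19 0 0 0 0'; python3 -c "
from workcell import env;s=env.state();print(s['qpos'],s['ee_pos'],s['ee_rot'])"
```

```text
time_s: 1.88
ee_pos: [232.8, 525.8, 225.0]
ee_rot: [180.0, -0.0, 89.7]
force: [-0.5, 0.3, 0.7]
gripper_width: 91.4
gripper_force: 0.0
time_s: 2.75
ee_pos: [366.3, 111.0, 225.3]
ee_rot: [179.9, -0.0, 90.0]
force: [2.0, 0.1, 0.3]
gripper_width: 91.5
gripper_force: 0.0
[1.51362414e+01 5.88169440e-01 1.11790209e+02 4.41408614e-03
 6.75254891e+01 1.50905370e+01] [366.33830992 111.03153874 225.34424695] [ 1.79908245e+02 -2.89685029e-02  9.00440437e+01]
```

```bash
python3 -m crank '-1 -58.7 18 0 0 0 0;-1 -58.7 18 0 0 0 0;-1 -58.7 18 0 0 0 0;-1 -58.7 18 0 0 0 0;-1 -58.7 18 0 0 0 0;-1 -58.5 18.5 0 0 0 0;-1 0 0 0 0 0 0;-1 0 0 45 0 0 0;-1 0 0 30 0 0 0'
python3 - <<'E'
from workcell import env,grab_frame;import cv2
s=env.state();print(s['qpos'],s['ee_pos'])
a=grab_frame("scene");b=grab_frame("top")
cv2.imwrite("pics/s1.png",a)
cv2.imwrite("pics/n1.png",cv2.resize(a[165:290,270:460],None,fx=4,fy=4,interpolation=cv2.INTER_CUBIC))
E
```

```text
time_s: 3.88
ee_pos: [473.6, -237.9, 148.5]
ee_rot: [-179.9, -0.1, 90.0]
force: [0.7, -0.3, -1.3]
gripper_width: 91.3
gripper_force: 0.0
[-2.79304047e+01  1.78973059e+01  1.02092053e+02  3.41824603e-02
  6.01164217e+01 -2.79780739e+01] [ 473.59078413 -237.86903615  148.54160904]
```

View pics/n1.png

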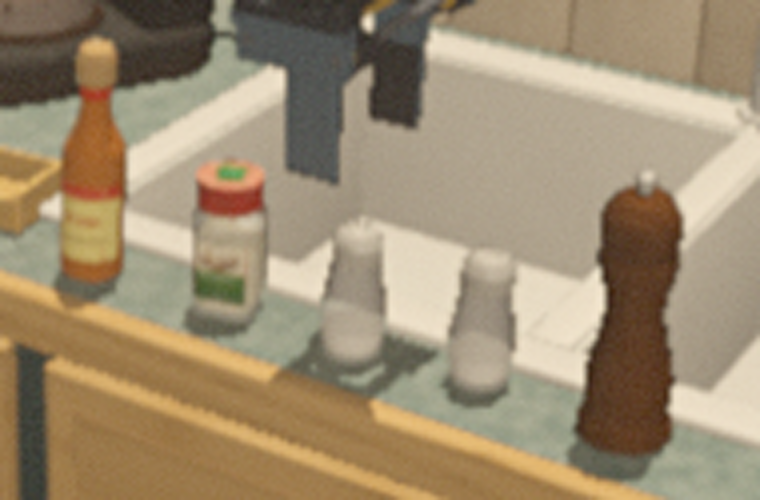

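The shaker (355,290) stands right under the jaws, which are centred at about (354,140). I descend and grip.

```bash
python3 -m crank '-1 -3 1 40 0 0 0;-1 0 0 40 0 0 0;-1 0 0 21 0 0 0;-1 0 0 0 0 0 0;1 0 0 0 0 0 0;1 0 0 0 0 0 0;1 0 0 0 0 0 0;1 0 0 0 0 0 0;1 0 0 0 0 0 0;1 0 0 0 0 0 0' 15; python3 -c "
from workcell import env;s=env.state();print(s['qpos'],s['ee_pos'])"
```

```text
time_s: 5.22
ee_pos: [475.1, -242.1, 49.0]
ee_rot: [-180.0, -0.0, 90.0]
force: [-1.6, -0.4, 2.6]
gripper_width: 38.4
gripper_force: 15.1
[-2.82309718e+01  2.46902086e+01  1.08612995e+02 -1.88605826e-02
  4.67438332e+01 -2.82427610e+01] [ 475.10453142 -242.11527488   48.99338088]
```

```bash
python3 -m crank '1 0 0 -30 0 0 0;1 0 0 -60 0 0 0;1 0 0 -60 0 0 0;1 0 0 -50 0 0 0;1 40 3 0 0 0 0;1 56 3 0 0 0 0;1 56 3 0 0 0 0;1 56 3 0 0 0 0;1 56 3 0 0 0 0;1 56 3 0 0 0 0' && python3 -m crank '1 40 3 0 0 0 0;1 20 3 40 0 0 0;1 0 0 60 0 0 0;1 0 0 40 0 0 0;1 0 0 0 0 0 0'
cat > look.py <<'E'
import sys,cv2,numpy as np
from workcell import env,grab_frame
from fit import *
n=sys.argv[1]; s=env.state(); print(np.round(s['qpos'],2),np.round(s['ee_pos'],1),s['gripper_width'])
ims={c:grab_frame(c) for c in CM}
for c in CM: cv2.imwrite(f"pics/{c}_{n}.png",ims[c])
x,y=[float(v) for v in sys.argv[2:4]]; z=float(sys.argv[4]) if len(sys.argv)>4 else 30; o=[]
for c in CM:
    u,v=np.int32(proj([[x,y,z]],c)[0]); k=6 if c=="scene" else 8; h,w=(45,40) if c=="scene" else (34,42)
    u=max(u,w);v=max(v,h); off=np.array([u-w,v-h])
    im=cv2.resize(ims[c][v-h:v+h,u-w:u+w],None,fx=k,fy=k,interpolation=cv2.INTER_CUBIC)
    im=cv2.resize(im,(400,500)) if 0 else im[:540,:640]
    o.append(im)
H=min(i.shape[0] for i in o); o=np.hstack([i[:H] for i in o]); o=cv2.resize(o,None,fx=min(1,800/o.shape[1]),fy=min(1,800/o.shape[1]))
cv2.imwrite(f"pics/look_{n}.png",o)
E
python3 look.py a 499 138 60
```

```text
time_s: 6.48
ee_pos: [493.4, 79.8, 248.8]
ee_rot: [180.0, -0.0, 90.0]
force: [0.3, -1.0, -0.8]
gripper_width: 38.5
gripper_force: 14.8
time_s: 7.1
ee_pos: [497.0, 137.5, 106.1]
ee_rot: [-179.6, 0.1, 90.0]
force: [-0.4, 0.5, -0.9]
gripper_width: 38.6
gripper_force: 14.8
[1.4170e+01 1.9460e+01 1.0691e+02 2.0000e-02 5.4070e+01 1.4140e+01] [497.  137.5 106.1] 38.55069926906712
```

View pics/look_a.png

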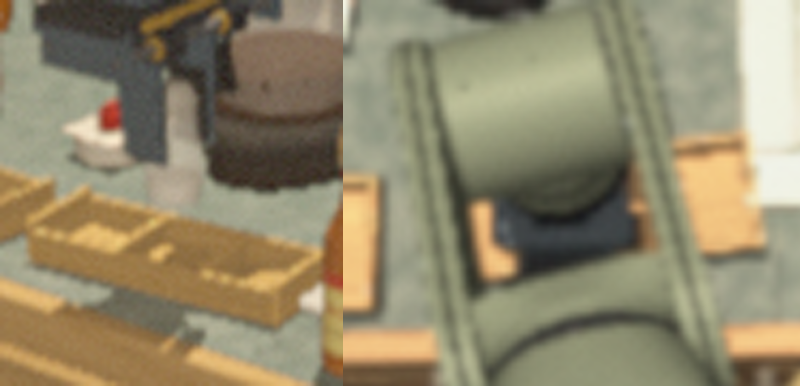

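```bash
python3 -m crank '1 0 2 20 0 0 0;1 0 0 15 0 0 0;1 0 0 10 0 0 0;1 0 0 4 0 0 0;1 0 0 0 0 0 0;1 0 0 1.5 0 0 0;1 0 0 0 0 0 0'
```

```text
time_s: 8.07
ee_pos: [501.5, 137.9, 58.6]
ee_rot: [180.0, -0.0, 90.0]
force: [0.4, -0.9, -0.8]
gripper_width: 38.2
gripper_force: 14.8
```

```bash
python3 -m crank '1 0 0 2 0 0 0;1 0 0 1 0 0 0;1 0 0 0.5 0 0 0;1 0 0 0 0 0 0'; python3 look.py b 499 138 40
```

```text
time_s: 8.57
ee_pos: [501.4, 137.9, 55.0]
ee_rot: [180.0, -0.0, 90.0]
force: [-0.8, -0.5, 0.4]
gripper_width: 38.2
gripper_force: 14.9
[1.4110e+01 2.3260e+01 1.1004e+02 1.0000e-02 4.6700e+01 1.4080e+01] [501.4 137.9  55. ] 38.24867241096904
```

View pics/look_b.png

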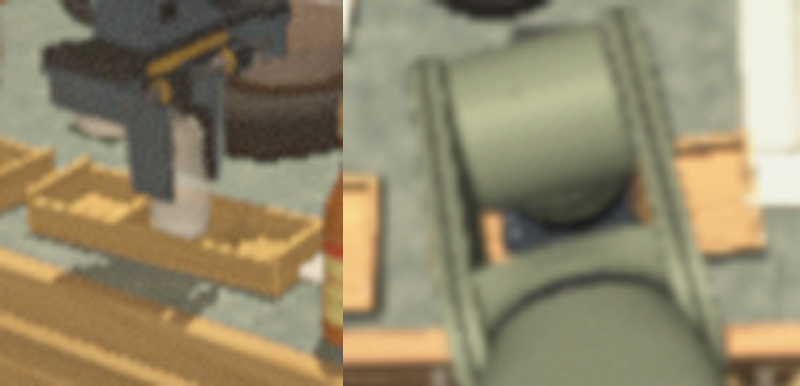

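```bash
python3 -m crank '1 0 0 1 0 0 0;-1 0 0 0 0 0 0;-1 0 0 0 0 0 0;-1 0 0 0 0 0 0;-1 0 0 -20 0 0 0;-1 0 0 -50 0 0 0;-1 0 0 -50 0 0 0;-1 0 0 -50 0 0 0;-1 -40 -10 0 0 0 0' && python3 -m crank '-1 -60 -5 0 0 0 -10;-1 -60 -4 0 0 0 -10; -1 0 0 0 0 0 0'; python3 look.py c 499 138 30
python3 - <<'E'
import numpy as np
from scipy.optimize import least_squares
D=[([64.976,18.311,89.638,0,72.043],[232.758,525.816,224.989]),([15.136,.588,111.79,0,67.525],[366.338,111.03,225.344]),([-27.93,17.897,102.092,0,60.116],[473.59,-237.87,148.54]),([-28.231,24.69,108.613,0,46.744],[475.10,-242.12,48.99]),([14.17,19.46,106.91,0,54.07],[497,137.5,106.1]),([14.11,23.26,110.04,0,46.70],[501.4,137.9,55.0])]
from math import radians as r
def f(p):
    a,h,L1,L2,e,lt=p;o=[]
    for q,x in D:
        A=r(q[1]);B=A+r(q[2]);C=B+r(q[4])
        R=a+L1*np.sin(A)+L2*np.sin(B)-e*np.cos(B)+lt*np.sin(C); Z=h+L1*np.cos(A)+L2*np.cos(B)+e*np.sin(B)+lt*np.cos(C)
        o+=[R-np.hypot(x[0],x[1]),Z-x[2]]
    return np.array(o)
s=least_squares(f,[0,150,400,400,0,230]);print(np.round(s.x,1),np.abs(s.fun).max(),np.linalg.svd(s.jac)[1])
E
```

```text
time_s: 9.8
ee_pos: [494.5, 99.3, 228.1]
ee_rot: [179.4, -0.1, 90.2]
force: [-0.2, 0.2, -1.2]
gripper_width: 90.9
gripper_force: 0.0
time_s: 10.18
ee_pos: [492.7, -16.7, 223.9]
ee_rot: [-180.0, 0.0, 108.4]
force: [-0.0, 0.8, 0.3]
gripper_width: 91.3
gripper_force: 0.0
[-3.2500e+00  1.0950e+01  1.0002e+02 -4.0000e-02  6.9010e+01 -2.1600e+01] [492.7 -16.7 223.9] 91.2598131155723
[ 2.000e-01  1.337e+02  5.916e+02  4.170e+02 -2.520e+01  3.180e+02] 0.030890022245927184 [4.85418592e+00 3.49054368e+00 3.50351177e-01 2.93793087e-01
 2.09525819e-01 4.82652028e-03]
```

View pics/look_c.png

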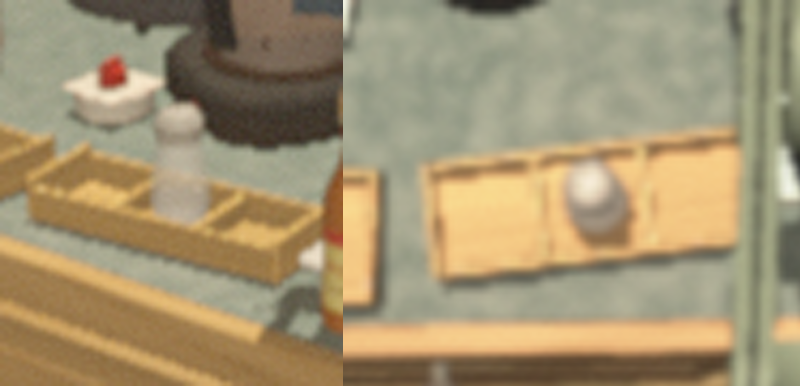

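```bash
python3 -m crank '-1 -39 -21.6 0 0 0 0;-1 -39 -21.6 0 0 0 0;-1 -39 -21.6 0 0 0 0;-1 0 0 30 0 0 0;-1 0 0 30 0 0 0;-1 0 0 0 0 0 0;-1 0 0 0 0 0 0'
```

```text
time_s: 11.15
ee_pos: [469.6, -144.6, 164.9]
ee_rot: [179.9, 0.0, 108.7]
force: [-0.5, 0.4, 0.0]
gripper_width: 91.3
gripper_force: 0.0
```

```bash
python3 look.py d 472 -149 80
```

```text
[-1.8470e+01  1.3620e+01  1.0567e+02  2.0000e-02  6.0630e+01 -3.7180e+01] [ 469.6 -144.6  164.9] 91.32202930933055
```

View pics/look_d.png

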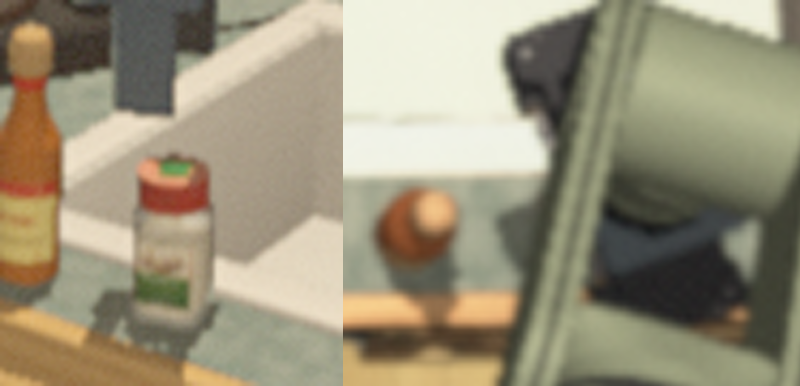

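The jar body edge shows at about (195,270), so it is turned about 15–20°, as assumed. I grip it.

```bash
python3 -m crank '-1 -5 1 30 0 0 0;-1 0 0 40 0 0 0;-1 0 0 38 0 0 0;-1 0 0 0 0 0 0;1 0 0 0 0 0 0;1 0 0 0 0 0 0;1 0 0 0 0 0 0;1 0 0 0 0 0 0;1 0 0 0 0 0 0;1 0 0 0 0 0 0' 25
```

```text
time_s: 12.5
ee_pos: [471.6, -149.8, 56.3]
ee_rot: [180.0, 0.0, 108.6]
force: [0.9, 0.5, 2.9]
gripper_width: 45.7
gripper_force: 25.0
```

```bash
python3 -m crank '1 0 0 -30 0 0 0;1 0 0 -60 0 0 0;1 0 0 -60 0 0 6.3;1 0 0 -50 0 0 6.3;1 40 7 0 0 0 0;1 56 9 0 0 0 0;1 56 9 0 0 0 0;1 56 9 0 0 0 0;1 56 9 0 0 0 0;1 50 9 0 0 0 0' && python3 -m crank '1 39 6 0 0 0 0;1 0 0 50 0 0 0;1 0 0 60 0 0 0;1 0 0 40 0 0 0;1 0 0 0 0 0 0;1 0 0 0 0 0 0'
```

```text
time_s: 13.75
ee_pos: [489.3, 169.8, 255.5]
ee_rot: [-179.9, 0.0, 96.1]
force: [0.0, 0.1, -1.5]
gripper_width: 45.9
gripper_force: 25.0
time_s: 14.5
ee_pos: [492.8, 207.8, 107.3]
ee_rot: [179.9, -0.0, 96.0]
force: [0.4, 0.5, 0.0]
gripper_width: 46.0
gripper_force: 25.0
```

```bash
python3 -m crank '1 0 0 20 0 0 0;1 0 0 15 0 0 0;1 0 0 7 0 0 0;1 0 0 2 0 0 0;1 0 0 1 0 0 0;1 0 0 0.5 0 0 0;1 0 0 0 0 0 0' && python3 look.py e 492 207 40
```

```text
time_s: 15.38
ee_pos: [492.0, 207.5, 62.2]
ee_rot: [179.9, -0.0, 96.0]
force: [-2.0, -1.4, 8.5]
gripper_width: 45.6
gripper_force: 25.0
[ 21.64  23.71 107.81   0.    48.42  15.6 ] [492.  207.5  62.2] 45.59277565523893
```

View pics/look_e.png

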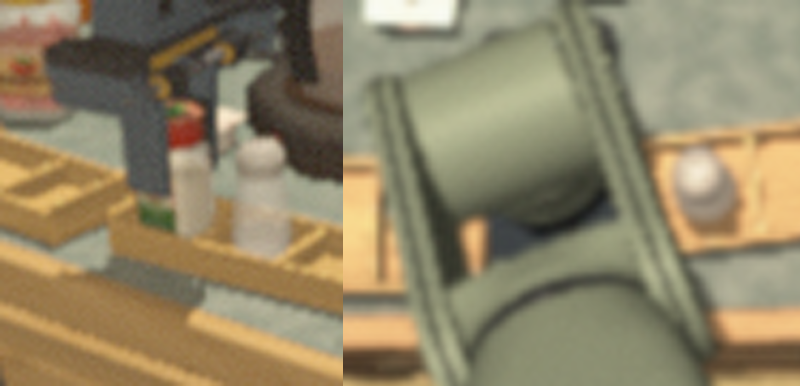

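```bash
python3 -m crank '-1 0 0 0 0 0 0;-1 0 0 0 0 0 0;-1 0 0 0 0 0 0;-1 0 0 -20 0 0 0;-1 0 0 -50 0 0 0;-1 0 0 -60 0 0 0;-1 0 0 -60 0 0 0;-1 0 0 -60 0 10 0;-1 0 0 0 0 10 0;-1 0 0 0 0 0 0'
cat > kin.py <<'E'
import numpy as np
from scipy.spatial.transform import Rotation as Ro
from scipy.optimize import least_squares
LO=np.array([-177.97,-48.28,12.27,-77.06,2.81,-146.56]);HI=np.array([177.97,115.42,149.76,257.06,150.46,146.56])
P0=[0.2,133.7,591.6,417,-25.2,318]
def fk(q,p):
    a,h,L1,L2,e,lt=p; q=np.asarray(q)
    B=Ro.from_euler('ZY',[q[0],0],degrees=True); 
    S=B*Ro.from_euler('Y',q[1],degrees=True); E=B*Ro.from_euler('Y',q[1]+q[2],degrees=True)
    W=B.apply([a,0,h])+S.apply([0,0,L1])+E.apply([-e,0,L2])
    T=E*Ro.from_euler('ZYZ',[q[3],q[4],q[5]+180*0],degrees=True)
    return W+T.apply([0,0,lt]),T,W
E
python3 - <<'E'
from kin import *
from workcell import env
s=env.state();print(s['qpos'],s['ee_pos'],s['ee_rot'])
D=[([64.976,18.311,89.638,0,72.043,-1.145],[232.758,525.816,224.989]),([15.136,.588,111.79,0,67.525,15.09],[366.338,111.03,225.344]),([-27.93,17.897,102.092,0,60.116,-27.98],[473.59,-237.87,148.54]),([-28.231,24.69,108.613,0,46.744,-28.24],[475.10,-242.12,48.99]),([14.17,19.46,106.91,0,54.07,14.14],[497,137.5,106.1]),([14.11,23.26,110.04,0,46.70,14.08],[501.4,137.9,55.0]),(s['qpos'],s['ee_pos'])]
r=least_squares(lambda p:np.concatenate([fk(q,p)[0]-x for q,x in D]),P0);print(np.round(r.x,1),np.abs(r.fun).max())
T=fk(s['qpos'],r.x)[1]; X=Ro.from_euler('xyz',s['ee_rot'],degrees=True); print((T.inv()*X).as_rotvec(degrees=True))
np.save("p.npy",r.x)
E
```

```text
time_s: 16.73
ee_pos: [491.9, 205.0, 310.1]
ee_rot: [-179.9, -19.9, 95.7]
force: [0.0, 0.4, -0.3]
gripper_width: 91.0
gripper_force: 0.0
[ 9.38685219 10.5367709  90.82284639 20.35613591 78.15088705 -0.5054961 ] [491.92074032 205.00581708 310.08428548] [-179.93782556  -19.94160698   95.7448675 ]
[  2.1 172.3 591.3 414.6 -25.  357.8] 11.355613634984337
[-3.44439033e-14 -2.11962482e-14  9.00000000e+01]
```

```bash
cat >> kin.py <<'E'
def fk(q,p):
    a,h,L1,L2,e,lt,e1,e2,e3=p; q=np.asarray(q)
    B=Ro.from_euler('Z',q[0],degrees=True)
    S=B*Ro.from_euler('Y',q[1],degrees=True); E=B*Ro.from_euler('Y',q[1]+q[2],degrees=True)
    F=E*Ro.from_euler('Z',q[3],degrees=True); G=F*Ro.from_euler('Y',q[4],degrees=True)
    W=B.apply([a,0,h])+S.apply([0,0,L1])+E.apply([-e,0,L2])+F.apply([e1,0,0])
    T=G*Ro.from_euler('Z',q[5]+90,degrees=True)
    return W+G.apply([e2,0,0])+T.apply([e3,0,lt]),T,W
E
python3 - <<'E'
from kin import *
from workcell import env
s=env.state()
D=[([64.976,18.311,89.638,0,72.043,-1.145],[232.758,525.816,224.989]),([15.136,.588,111.79,0,67.525,15.09],[366.338,111.03,225.344]),([-27.93,17.897,102.092,0,60.116,-27.98],[473.59,-237.87,148.54]),([-28.231,24.69,108.613,0,46.744,-28.24],[475.10,-242.12,48.99]),([14.17,19.46,106.91,0,54.07,14.14],[497,137.5,106.1]),([14.11,23.26,110.04,0,46.70,14.08],[501.4,137.9,55.0]),(s['qpos'],s['ee_pos'])]
for m in ([1,1,1,1,1,1,0,0,0],[1,1,1,1,1,1,1,0,0],[1,1,1,1,1,1,0,1,0],[1,1,1,1,0,1,1,1,0]):
    m=np.array(m,float)
    f=lambda p:np.concatenate([np.concatenate([fk(q,p*m)[0]-x for q,x in D]),1e-4*(p-P)])
    P=np.array([0,150,590,415,-25,300,0,0,0.]); r=least_squares(f,P);print(m,np.round(r.x*m,1),np.round(np.abs(r.fun).max(),2))
    np.save("p%d.npy"%(m@[0,0,0,0,0,0,1,2,4]),r.x*m)
E
```

```text
[1. 1. 1. 1. 1. 1. 0. 0. 0.] [  2.1 172.3 591.3 414.6 -25.  357.8   0.    0.    0. ] 11.36
[1. 1. 1. 1. 1. 1. 1. 0. 0.] [  2.1 115.7 591.3 414.9  30.6 300.3  56.3   0.    0. ] 11.27
[1. 1. 1. 1. 1. 1. 0. 1. 0.] [112.  149.6 591.5 416.2 -24.8 334.7  -0.  111.5   0. ] 11.32
[1. 1. 1. 1. 0. 1. 1. 1. 0.] [106.9 125.4 591.5 416.3  -0.  310.2  25.1 106.3   0. ] 11.29
```

```bash
cat >> kin.py <<'E'
def fk(q,p):
    a,h,L1,L2,e,lt,b=p; q=np.asarray(q)
    B=Ro.from_euler('Z',q[0],degrees=True)
    S=B*Ro.from_euler('Y',q[1],degrees=True); E=B*Ro.from_euler('Y',q[1]+q[2],degrees=True)
    W=B.apply([a,b,h])+S.apply([0,0,L1])+E.apply([-e,0,L2])
    T=E*Ro.from_euler('ZYZ',[q[3],q[4],q[5]+90],degrees=True)
    return W+T.apply([0,0,lt]),T,W
def ik(pos,R,p,q0):
    best=None
    for s in range(8):
        g=np.array(q0,float); 
        if s: g=np.clip(g+np.random.default_rng(s).normal(0,50,6),LO,HI)
        g=np.clip(g,LO+.1,HI-.1)
        r=least_squares(lambda q:np.r_[fk(q,p)[0]-pos,3*(fk(q,p)[1].inv()*R).as_rotvec(degrees=True)],g,bounds=(LO,HI))
        if r.cost<.5:
            d=np.abs(r.x-q0).max()
            if best is None or d<best[0]: best=(d,r.x)
    return best
E
python3 - <<'E'
from kin import *
from workcell import env
s=env.state()
D=[([64.976,18.311,89.638,0,72.043,-1.145],[232.758,525.816,224.989]),([15.136,.588,111.79,0,67.525,15.09],[366.338,111.03,225.344]),([-27.93,17.897,102.092,0,60.116,-27.98],[473.59,-237.87,148.54]),([-28.231,24.69,108.613,0,46.744,-28.24],[475.10,-242.12,48.99]),([14.17,19.46,106.91,0,54.07,14.14],[497,137.5,106.1]),([14.11,23.26,110.04,0,46.70,14.08],[501.4,137.9,55.0]),(s['qpos'],s['ee_pos'])]
P=np.array([0,150,590,415,-25,300,10.]); r=least_squares(lambda p:np.concatenate([fk(q,p)[0]-x for q,x in D]),P);print(np.round(r.x,1),np.abs(r.fun).max())
p=r.x;np.save("p.npy",p)
q0=s['qpos']
# sauce: tool z azimuth phi, declination el below horizontal; closing horizontal; sign: +tilt (x up) or flipped
for nm,x,y,z in(("pick",463,-44,70),("place",506,69,76)):
  for phi in range(-120,121,30):
    for el in(15,25):
      zc=np.array([np.cos(np.radians(phi))*np.cos(np.radians(el)),np.sin(np.radians(phi))*np.cos(np.radians(el)),-np.sin(np.radians(el))])
      for sg in(1,-1):
        yy=sg*np.array([np.sin(np.radians(phi)),-np.cos(np.radians(phi)),0]); xx=np.cross(yy,zc)
        R=Ro.from_matrix(np.c_[xx,yy,zc]); pos=np.array([x,y,z])+8*zc
        b=ik(pos,R,p,q0)
        if b: print(nm,phi,el,sg,np.round(b[1]),"W",np.round(fk(b[1],p)[2]))
E
```

```text
[ -0.  140.2 591.8 417.  -25.2 324.5  11.5] 0.1128498912107716
pick -120 15 1 [  19.   50.   98.  -40.   99. -111.] W [616. 221. 152.]
pick -120 15 -1 [ 19.  50.  98. -40.  99.  69.] W [616. 221. 152.]
pick -120 25 1 [  18.   45.  100.  -38.   92. -113.] W [606. 204. 204.]
pick -120 25 -1 [ 18.  45. 100. -38.  92.  67.] W [606. 204. 204.]
pick -90 15 1 [  28.   45.  116.  -59.   84. -106.] W [463. 262. 152.]
pick -90 15 -1 [ 28.  45. 116. -59.  84.  74.] W [463. 262. 152.]
pick -90 25 1 [  26.   40.  117.  -56.   77. -112.] W [463. 243. 204.]
pick -90 25 -1 [ 26.  40. 117. -56.  77.  68.] W [463. 243. 204.]
pick 30 25 1 [-43.  36. 149. 109.  67. -96.] W [ 215. -187.  204.]
pick 30 25 -1 [-43.  36. 149. 109.  67.  84.] W [ 215. -187.  204.]
pick 60 15 1 [-46.  44. 129.  72.  77. -83.] W [ 310. -309.  152.]
pick 60 15 -1 [-46.  44. 129.  72.  77.  97.] W [ 310. -309.  152.]
pick 60 25 1 [-44.  37. 129.  70.  69. -75.] W [ 320. -292.  204.]
pick 60 25 -1 [-44.  37. 129.  70.  69. 105.] W [ 320. -292.  204.]
pick 90 15 1 [-38.  47. 109.  49.  90. -71.] W [ 463. -350.  152.]
pick 90 15 -1
[... 1559 characters left out ...]
196.  158.]
place 60 25 1 [-28.  35. 133.  86.  65. -77.] W [ 363. -179.  210.]
place 60 25 -1 [-28.  35. 133.  86.  65. 103.] W [ 363. -179.  210.]
place 90 15 1 [-26.  46. 112.  60.  86. -70.] W [ 506. -237.  158.]
place 90 15 -1 [-26.  46. 112.  60.  86. 110.] W [ 506. -237.  158.]
place 90 25 1 [-24.  40. 113.  57.  78. -65.] W [ 506. -218.  210.]
place 90 25 -1 [-24.  40. 113.  57.  78. 115.] W [ 506. -218.  210.]
place 120 15 1 [-18.  51.  93.  42. 102. -66.] W [ 659. -196.  158.]
place 120 15 -1 [-18.  51.  93.  42. 102. 114.] W [ 659. -196.  158.]
place 120 25 1 [-16.  46.  94.  39.  95. -64.] W [ 649. -179.  210.]
place 120 25 -1 [-16.  46.  94.  39.  95. 116.] W [ 649. -179.  210.]
```

```bash
python3 -m crank '-1 0 0 0 -3.05 0 8.4;-1 0 0 0 -3.05 0 8.4;-1 0 0 0 -3.05 0 8.4;-1 0 0 0 -3.05 0 8.4;-1 0 0 0 0 0 0'
cat > to.py <<'E'
import sys,numpy as np
from scipy.spatial.transform import Rotation as Ro
from workcell import env
s=env.state(); R=Ro.from_euler('xyz',s['ee_rot'],degrees=True)
a=[float(v) for v in sys.argv[1:]]
print("q",np.round(s['qpos'],1),"ee",np.round(s['ee_pos'],1))
print("shift",np.round(R.inv().apply(np.array(a[:3])-s['ee_pos']),1),"up 10 =",np.round(R.inv().apply([0,0,10]),2),"x10",np.round(R.inv().apply([10,0,0]),2),"y10",np.round(R.inv().apply([0,10,0]),2))
if len(a)>3:
    f,e=np.radians(a[3:5]); z=np.array([np.cos(f)*np.cos(e),np.sin(f)*np.cos(e),-np.sin(e)]); y=np.array([np.sin(f),-np.cos(f),0])
    print("turn",np.round((R.inv()*Ro.from_matrix(np.c_[np.cross(y,z),y,z])).as_rotvec(degrees=True),1))
E
python3 to.py 403 -148 250 60 18
```

```text
time_s: 17.35
ee_pos: [490.5, 208.5, 310.0]
ee_rot: [-180.0, -19.9, 60.5]
force: [-0.3, -0.2, -0.0]
gripper_width: 91.7
gripper_force: 0.0
q [13.   4.7 97.8 16.2 64.7 37.1] ee [490.5 208.5 310. ]
shift [-352.8   99.2  -63.9] up 10 = [ 3.4 -0.  -9.4] x10 [4.63 8.71 1.67] y10 [ 8.19 -4.92  2.97]
turn [-0.4 52.1  0.4]
```

```bash
python3 -m crank '-1 -50.4 14.2 -9.1 0 0 0;-1 -50.4 14.2 -9.1 0 0 0;-1 -50.4 14.2 -9.1 0 0 0;-1 -50.4 14.2 -9.1 0 0 0;-1 -50.4 14.2 -9.1 0 0 0;-1 -50.4 14.2 -9.1 0 0 0;-1 -50.4 14.2 -9.1 0 0 0;-1 0 0 0 0 0 0' && python3 -m crank '-1 0 0 0 0 10.4 0;-1 0 0 0 0 10.4 0;-1 0 0 0 0 10.4 0;-1 0 0 0 0 10.4 0;-1 0 0 0 0 10.4 0;-1 0 0 0 0 0 0;-1 0 0 0 0 0 0'; python3 to.py 403 -148 100 60 18
```

```text
time_s: 18.35
ee_pos: [402.7, -151.5, 248.5]
ee_rot: [-179.8, -20.0, 60.1]
force: [-0.0, 0.8, -0.7]
gripper_width: 91.4
gripper_force: 0.0
time_s: 19.23
ee_pos: [403.4, -148.2, 250.1]
ee_rot: [179.8, -71.9, 60.6]
force: [0.0, -0.2, 0.5]
gripper_width: 91.0
gripper_force: 0.0
q [-60.3  23.3 116.1  55.1  94.6 -55.9] ee [ 403.4 -148.2  250.1]
shift [-142.6   -0.6   46.7] up 10 = [ 9.5   0.01 -3.11] x10 [1.53 8.7  4.69] y10 [ 2.71 -4.94  8.26]
turn [-0.4  0.1  0.2]
```

```bash
python3 -m crank '-1 -46 0 18 0 0 0;-1 -46 0 18 0 0 0;-1 -46 0 18 0 0 0;-1 0 0 0 0 0 0;-1 0 0 0 0 0 0'; python3 to.py 466.8 -37.4 62.5 60 18
```

```text
time_s: 19.85
ee_pos: [407.9, -141.3, 103.7]
ee_rot: [179.4, -71.9, 60.9]
force: [0.5, -1.1, -0.0]
gripper_width: 91.2
gripper_force: 0.0
q [-59.5  38.2 122.2  56.4  82.3 -73.1] ee [ 407.9 -141.3  103.7]
shift [ -2.1  -0.3 126.3] up 10 = [ 9.51  0.03 -3.1 ] x10 [1.51 8.69 4.71] y10 [ 2.71 -4.94  8.26]
turn [-0.3  0.1  0.3]
```

```bash
python3 -m crank '-1 -2 0 32 0 0 0;-1 0 0 32 0 0 0;-1 0 0 32 0 0 0;-1 0 0 30 0 0 0;-1 0 0 0 0 0 0;1 0 0 0 0 0 0;1 0 0 0 0 0 0;1 0 0 0 0 0 0;1 0 0 0 0 0 0;1 0 0 0 0 0 0' 20;python3 -m crank '1 0 0 0 0 0 0'; python3 look.py f 463 -44 80
```

```text
time_s: 21.1
ee_pos: [466.3, -37.8, 60.8]
ee_rot: [-179.9, -72.0, 60.2]
force: [-0.2, 1.4, 0.2]
gripper_width: 44.1
gripper_force: 0.0
time_s: 21.22
ee_pos: [466.3, -37.7, 60.8]
ee_rot: [-179.9, -72.0, 60.2]
force: [0.2, -0.6, 1.1]
gripper_width: 43.1
gripper_force: 20.0
[-45.82  42.43 128.84  71.4   74.61 -81.27] [466.3 -37.7  60.8] 43.14548227808817
```

View pics/look_f.png

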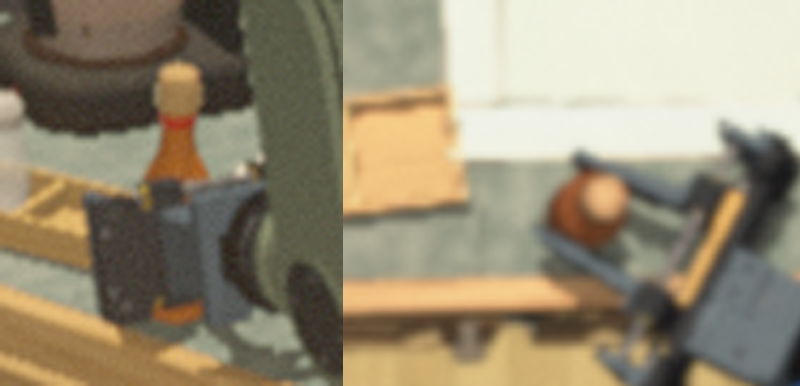

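```bash
python3 -m crank '1 0 0 0 0 0 0;1 28.5 0 -9.3 0 0 0;1 47.6 0 -15.5 0 0 0;1 0 0 0 0 0 0;1 0 0 0 0 0 0' 30; python3 to.py 510 75.6 141 60 18
```

```text
time_s: 21.95
ee_pos: [465.9, -37.5, 139.9]
ee_rot: [-179.8, -71.9, 60.2]
force: [0.3, -0.0, -2.7]
gripper_width: 43.2
gripper_force: 30.0
q [-45.8  32.3 127.4  68.7  78.5 -70. ] ee [465.9 -37.5 139.9]
shift [ 38.4 -17.7 113.8] up 10 = [ 9.5  -0.01 -3.11] x10 [1.55 8.69 4.7 ] y10 [ 2.7  -4.95  8.26]
turn [-0.3  0.1  0. ]
```

```bash
python3 -m crank '1 9.6 -4.4 28.5 0 0 0;1 9.6 -4.4 28.5 0 0 0;1 9.6 -4.4 28.5 0 0 0;1 9.6 -4.4 28.5 0 0 0;1 0 0 0 0 0 0;1 0 0 0 0 0 0'; python3 to.py 510 75.6 66.8 60 18; python3 look.py g 506 69 80
```

```text
time_s: 22.7
ee_pos: [510.3, 75.4, 140.9]
ee_rot: [-179.5, -71.9, 59.8]
force: [-0.7, -0.3, -2.6]
gripper_width: 43.0
gripper_force: 30.0
q [-30.   31.1 131.5  84.2  72.9 -71.6] ee [510.3  75.4 140.9]
shift [-70.5  -0.2  22.9] up 10 = [ 9.51 -0.03 -3.1 ] x10 [1.56 8.69 4.7 ] y10 [ 2.68 -4.96  8.26]
turn [-0.3  0.1 -0.1]
[-29.95  31.09 131.53  84.16  72.87 -71.63] [510.3  75.4 140.9] 43.041406336390565
```

View pics/look_g.png

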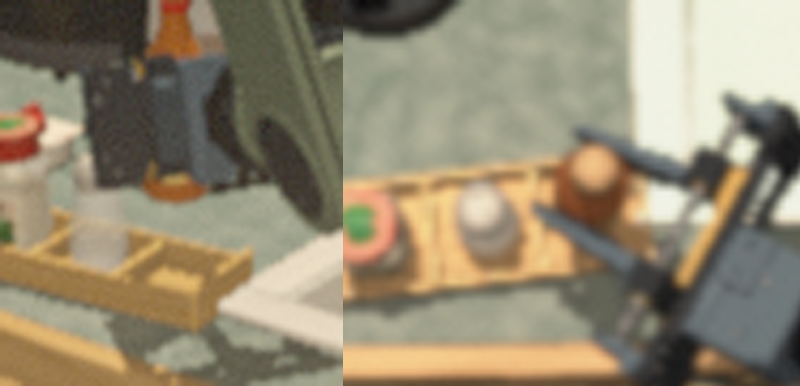

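```bash
python3 -m crank '1 -28.5 0 9.3 0 0 0;1 -19 0 6.2 0 0 0;1 -13.3 0 4.3 0 0 0;1 -4.8 0 1.5 0 0 0;1 0 0 0 0 0 0;1 -1.9 0 0.6 0 0 0;1 -1.5 0 0.5 0 0 0;1 0 0 0 0 0 0'
```

```text
time_s: 23.8
ee_pos: [510.6, 75.6, 69.8]
ee_rot: [-180.0, -72.0, 60.3]
force: [-0.3, 0.4, -3.7]
gripper_width: 43.3
gripper_force: 30.0
```

```bash
python3 -m crank '1 -1.4 0 0.5 0 0 0;1 -0.95 0 0.3 0 0 0;1 -0.5 0 0.15 0 0 0;1 0 0 0 0 0 0'
```

```text
time_s: 24.3
ee_pos: [510.5, 75.6, 66.9]
ee_rot: [-179.9, -72.0, 60.2]
force: [-1.0, -0.8, -1.2]
gripper_width: 43.4
gripper_force: 30.0
```

```bash
python3 -m crank '1 -0.6 0 0.2 0 0 0;1 -0.4 0 0.1 0 0 0;1 0 0 0 0 0 0'
```

```text
time_s: 24.68
ee_pos: [510.6, 75.7, 66.8]
ee_rot: [-180.0, -72.2, 60.3]
force: [-2.3, -1.7, 4.9]
gripper_width: 43.3
gripper_force: 30.0
```

```bash
python3 -m crank '-1 0 0 0 0 0 0;-1 0 0 0 0 0 0;-1 0 0 0 0 0 0;-1 0 0 0 0 0 0;-1 0 0 -15 0 0 0;-1 0 0 -35 0 0 0;-1 0 0 -40 0 0 0;-1 0 0 -40 0 0 0;-1 47 0 -15 0 0 0;-1 47 0 -15 0 0 0'
python3 - <<'E'
from workcell import *
from fit import *
ims={c:grab_frame(c) for c in CM}
for c in CM: cv2.imwrite(f"pics/{c}_h.png",ims[c])
for n in("hot_sauce","spice_jar","salt_shaker_1","pepper_mill"):
  for c in CM: print(n,c,[([round(float(v)) for v in d["point"]],round(d["p"],2)) for d in models.search_frame(n,c)][:3])
print(fit("hot_sauce",506,69,0,ims,R=10),fit("salt",501,138,0,ims,R=10))
E
python3 to.py 440 -70 280 90 90
```

```text
time_s: 25.92
ee_pos: [449.4, -32.0, 205.5]
ee_rot: [-179.6, -72.0, 59.8]
force: [0.2, 0.5, 0.5]
gripper_width: 91.0
gripper_force: 0.0
hot_sauce scene [([486, 54, 66], 0.78), ([469, -339, 48], 0.35)]
hot_sauce top [([498, 65, 112], 0.47)]
spice_jar scene [([474, 192, 61], 0.7)]
spice_jar top [([485, 201, 99], 0.69), ([479, 357, 8], 0.2)]
salt_shaker_1 scene [([469, -336, 46], 0.71), ([491, 120, 57], 0.61)]
salt_shaker_1 top [([478, -316, 78], 0.6)]
pepper_mill scene [([460, -430, 78], 0.57)]
pepper_mill top [([474, -410, 123], 0.66)]
(np.float32(670.69666), np.float64(500.0), np.float64(64.0), 0) (np.float32(548.1182), np.float64(493.0), np.float64(132.0), 0)
q [-46.8  24.1 126.9  66.5  82.3 -62. ] ee [449.5 -31.2 203.6]
shift [ 60.9  10.8 -60.1] up 10 = [ 9.51 -0.03 -3.09] x10 [1.55 8.69 4.7 ] y10 [ 2.67 -4.95  8.27]
turn [ 18.5 -70.4 -25.8]
```

```bash
python3 -m crank '-1 50 0 -16 0 0 0;-1 0 0 0 0 -10.3 0;-1 0 0 0 0 -10.3 0;-1 0 0 0 0 -10.3 0;-1 0 0 0 0 -10.3 0;-1 0 0 0 0 -10.3 0;-1 0 0 0 0 -10.3 0;-1 0 0 0 0 -10.2 0;-1 0 0 0 0 0 -10;-1 0 0 0 0 0 -10' && python3 -m crank '-1 0 0 0 0 0 -10;-1 0 0 0 0 0 0'; python3 to.py 477 -426 215 90 90
```

```text
time_s: 27.68
ee_pos: [449.6, -30.1, 255.8]
ee_rot: [-179.8, -0.0, 80.8]
force: [1.0, -0.6, -0.4]
gripper_width: 91.0
gripper_force: 0.0
time_s: 27.92
ee_pos: [449.4, -31.0, 256.0]
ee_rot: [-179.8, -0.0, 90.2]
force: [-0.1, -0.1, 0.4]
gripper_width: 91.0
gripper_force: 0.0
q [ -5.4   5.9 101.4   0.   72.8  -5.6] ee [449.4 -31.  256. ]
shift [-395.1   26.4   40.7] up 10 = [  0.01  -0.03 -10.  ] x10 [-0.03 10.   -0.03] y10 [10.    0.03  0.01]
turn [-0.2 -0.   0.2]
```

```bash
python3 -m crank '-1 -56.5 4 0 0 0 0;-1 -56.5 4 0 0 0 0;-1 -56.5 4 0 0 0 0;-1 -56.5 4 0 0 0 0;-1 -56.5 4 0 0 0 0;-1 -56.5 4 0 0 0 0;-1 -56.5 3 0 0 0 0;-1 0 0 30 0 0 0;-1 0 0 0 0 0 0;-1 0 0 0 0 0 0'; python3 to.py 477 -426 133 90 90; python3 look.py i 477 -426 150
```

```text
time_s: 29.18
ee_pos: [479.0, -426.2, 227.3]
ee_rot: [-180.0, -0.0, 90.3]
force: [-0.0, 0.9, -0.3]
gripper_width: 90.9
gripper_force: 0.0
q [-42.7  24.3  80.1   0.   75.7 -42.9] ee [ 479.  -426.2  227.3]
shift [ 0.2 -1.9 94.3] up 10 = [  0.  -0. -10.] x10 [-0.04 10.   -0.  ] y10 [10.    0.04  0.  ]
turn [-0.  -0.   0.3]
[-42.69  24.29  80.06   0.    75.68 -42.94] [ 479.  -426.2  227.3] 90.9478619822477
```

Run:
```python
from fit import *
# refined mill fit from start images, separately by part
ims={c:cv2.imread(f"pics/{c}_h.png") for c in CM}
for parts in ([cyl(29,0,8)],[cyl(24.5,130,152)]):
    M["pepper_mill"]=parts
    for cams in (("scene","top"),("top",),("scene",)): print(cams,np.round(fit("pepper_mill",477,-426,0,ims,R=10,cams=cams),1))
```

```text
('scene', 'top') [ 852.8  477.  -427.     0. ]
('top',) [ 527.3  476.  -428.     0. ]
('scene',) [ 362.1  481.  -425.     0. ]
('scene', 'top') [ 945.5  477.  -423.     0. ]
('top',) [ 551.8  476.  -419.     0. ]
('scene',) [ 445.5  473.  -425.     0. ]
```

Consistent at (477,-425). I descend and grip the head.

```bash
python3 -m crank '-1 1 -2 35 0 0 0;-1 0 0 35 0 0 0;-1 0 0 24 0 0 0;-1 0 0 0 0 0 0;1 0 0 0 0 0 0;1 0 0 0 0 0 0;1 0 0 0 0 0 0;1 0 0 0 0 0 0;1 0 0 0 0 0 0;1 0 0 0 0 0 0' 30
```

```text
time_s: 30.52
ee_pos: [476.9, -425.7, 133.1]
ee_rot: [180.0, 0.0, 90.3]
force: [-0.3, -0.4, 0.8]
gripper_width: 47.5
gripper_force: 30.0
```

```bash
python3 -m crank '1 0 0 -30 0 0 0;1 0 0 -60 0 0 0;1 0 0 -60 0 0 0;1 0 0 -55 0 0 0;1 40 -4 0 0 0 0;1 55 -8 0 0 0 0;1 55 -8 0 0 0 0;1 55 -4 0 0 0 0;1 55 0 0 0 0 0;1 55 0 0 0 0 0' 40 && python3 -m crank '1 55 0 0 0 0 0;1 55 0 0 0 0 0;1 55 4 0 0 0 0;1 55 8 0 0 0 0;1 55 8 0 0 0 0;1 55 4 0 0 0 0;1 55 0 0 0 0 0;1 55 0 0 0 0 0;1 40 0 0 0 0 0;1 0 0 0 0 0 0'; python3 to.py 480.5 386.5 200 90 90
```

```text
time_s: 31.78
ee_pos: [450.4, -109.0, 337.5]
ee_rot: [-179.9, -0.0, 90.3]
force: [-0.5, -0.7, -1.4]
gripper_width: 47.2
gripper_force: 40.0
time_s: 33.02
ee_pos: [472.0, 371.8, 336.3]
ee_rot: [-179.8, 0.1, 90.5]
force: [0.3, -1.8, -1.7]
gripper_width: 46.6
gripper_force: 40.0
q [37.1 18.3 73.9  0.1 88.  36.6] ee [472.  371.8 336.3]
shift [ 14.8   8.9 136.3] up 10 = [ -0.01  -0.03 -10.  ] x10 [-0.09 10.   -0.03] y10 [10.    0.09 -0.01]
turn [-0.2  0.1  0.5]
```

```bash
python3 -m crank '1 15 9 0 0 0 0.4;1 0 0 50 0 0 0;1 0 0 50 0 0 0;1 0 0 36 0 0 0;1 0 0 0 0 0 0;1 0 0 0 0 0 0'; python3 to.py 480.5 386.5 139 90 90; python3 look.py j 480 370 90
```

```text
time_s: 33.78
ee_pos: [482.5, 384.5, 203.7]
ee_rot: [179.9, -0.1, 89.9]
force: [-0.2, 1.1, -1.4]
gripper_width: 46.9
gripper_force: 40.0
q [37.5 22.8 85.9  0.  71.2 37.6] ee [482.5 384.5 203.7]
shift [ 1.9 -2.1 64.7] up 10 = [  0.02   0.02 -10.  ] x10 [ 0.02 10.    0.02] y10 [10.   -0.02  0.02]
turn [ 0.1 -0.1 -0.1]
[3.747e+01 2.278e+01 8.591e+01 1.000e-02 7.117e+01 3.761e+01] [482.5 384.5 203.7] 46.88158660861778
```

View pics/look_j.png

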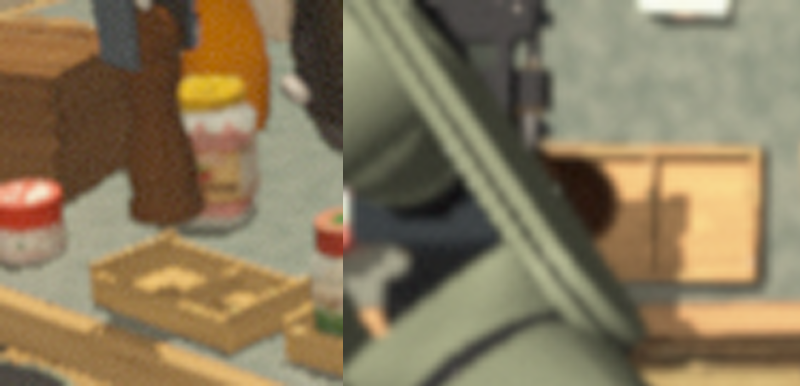

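That's the last picture. It shows the mill upright over the wide pocket, base at about (165,215) in the left part. A numeric check of the base position comes before lowering.

Run:
```python
from fit import *
ims={c:cv2.imread(f"pics/{c}_j.png") for c in CM}
u,v=np.int32(proj([[480,370,90]],"scene")[0])
f=lambda P:np.round((proj(P,"scene")-[u-40,v-45])*6*.694)
print("foot centre, front expected",f([[482.5,384.5,70.6],[467,365,70.6]]),"hull", f(cyl(29,70.6,70.6)[:28]+[482.5,384.5,0]).min(0),f(cyl(29,70.6,70.6)[:28]+[482.5,384.5,0]).max(0))
M["pepper_mill"]=[cyl(29,70.6,78)]
print(np.round(fit("pepper_mill",482,384,0,ims,R=12,cams=("scene",)),1))
i0={c:cv2.imread(f"pics/{c}_h.png") for c in CM}
for cams in(("scene",),("top",),("scene","top")): print(np.round(fit("short_caddy",480,350,0,i0,R=10,yaws=(-3,-1,1,3),cams=cams),1))
# caddy rim corners in crop
print(f(place(box(86,155,27,27),480,350,-1)))
```

```text
foot centre, front expected [[160. 208.]
 [163. 219.]] hull [122. 194.] [198. 222.]
[374.3 489.  392.    0. ]
[200.9 479.  351.   -4. ]
[376.3 482.  350.   -1. ]
[564.7 481.  349.   -3. ]
[[223. 314.]
 [223. 314.]
 [ 85. 266.]
 [ 85. 266.]
 [305. 276.]
 [305. 276.]
 [167. 232.]
 [167. 232.]]
```

```bash
python3 -m crank '1 1 -1 25 0 0 0;1 0 0 18 0 0 0;1 0 0 12 0 0 0;1 0 0 5 0 0 0;1 0 0 0 0 0 0;1 0 0 2 0 0 0;1 0 0 1 0 0 0;1 0 0 0.5 0 0 0;1 0 0 0 0 0 0'
```

```text
time_s: 35.0
ee_pos: [480.8, 385.7, 139.1]
ee_rot: [180.0, -0.1, 89.9]
force: [-0.4, 0.7, 1.3]
gripper_width: 46.8
gripper_force: 40.0
```

```bash
python3 -m crank '1 0 0 0.7 0 0 0;1 0 0 0 0 0 0'; python3 -m crank '-1 0 0 0 0 0 0;-1 0 0 0 0 0 0;-1 0 0 0 0 0 0;-1 0 0 -15 0 0 0;-1 0 0 -50 0 0 0;-1 0 0 -50 0 0 0;-1 -40 0 0 0 0 0;-1 -60 -3 0 0 0 0;-1 -60 -3 0 0 0 0;-1 -60 -3 0 0 0 0' && python3 -m crank '-1 -60 -3 0 0 0 0;-1 -60 -3 0 0 0 0;-1 -60 -3 0 0 0 0;-1 -60 0 0 0 0 0;-1 -60 0 0 0 0 0;-1 -60 2 0 0 0 0;-1 -60 3 0 0 0 0;-1 -60 3 0 0 0 0;-1 0 0 0 0 0 0'; python3 to.py 481 -327 215 90 90
python3 - <<'E'
from workcell import *
from fit import *
ims={c:grab_frame(c) for c in CM}
for c in CM: cv2.imwrite(f"pics/{c}_k.png",ims[c])
for n in("pepper_mill","salt_shaker_1"):
  for c in CM: print(n,c,[([round(float(v)) for v in d["point"]],round(d["p"],2)) for d in models.search_frame(n,c)][:3])
print(fit("pepper_mill",481,386,0,ims,R=12))
E
```

```text
time_s: 35.25
ee_pos: [481.0, 386.0, 139.0]
ee_rot: [179.9, -0.1, 89.9]
force: [-0.4, 0.1, 4.7]
gripper_width: 47.0
gripper_force: 40.0
time_s: 36.5
ee_pos: [471.1, 163.8, 254.0]
ee_rot: [179.9, -0.0, 89.9]
force: [0.7, -0.6, -0.1]
gripper_width: 91.3
gripper_force: 0.0
time_s: 37.62
ee_pos: [469.2, -318.3, 253.0]
ee_rot: [180.0, 0.1, 89.6]
force: [-0.5, 1.3, 0.0]
gripper_width: 91.0
gripper_force: 0.0
q [-35.3  16.6  88.   -0.1  75.3 -34.9] ee [ 469.2 -318.3  253. ]
shift [-8.6 11.9 38. ] up 10 = [ -0.01   0.   -10.  ] x10 [ 0.07 10.    0.  ] y10 [10.   -0.07 -0.01]
turn [ 0.   0.1 -0.4]
pepper_mill scene [([473, 370, 72], 0.65)]
pepper_mill top [([477, 376, 141], 0.68)]
salt_shaker_1 scene [([470, -339, 49], 0.79), ([490, 122, 54], 0.78)]
salt_shaker_1 top [([479, -316, 75], 0.53), ([638, 320, 20], 0.33)]
(np.float32(733.65594), np.float64(479.0), np.float64(387.0), 0)
```

```bash
python3 -m crank '-1 -9 11 40 0 0 0;-1 0 0 45 0 0 0;-1 0 0 50 0 0 0;-1 0 0 45 0 0 0;-1 0 0 25 0 0 0;-1 0 0 0 0 0 0' && python3 -m crank '1 0 0 0 0 0 0;1 0 0 0 0 0 0;1 0 0 0 0 0 0;1 0 0 0 0 0 0;1 0 0 0 0 0 0;1 0 0 0 0 0 0' 15
```

```text
time_s: 38.67
ee_pos: [479.3, -321.7, 46.3]
ee_rot: [-179.8, -0.2, 90.0]
force: [-0.2, 0.4, 0.7]
gripper_width: 91.4
gripper_force: 0.0
time_s: 39.42
ee_pos: [480.8, -323.8, 48.0]
ee_rot: [179.9, 0.0, 89.9]
force: [0.9, 0.3, 2.0]
gripper_width: 38.8
gripper_force: 15.0
```

```bash
python3 -m crank '1 0 0 -30 0 0 0;1 0 0 -60 0 0 0;1 0 0 -60 0 0 0;1 0 0 -55 0 0 0;1 40 -3 0 0 0 0;1 55 -5 0 0 0 0;1 55 -5 0 0 0 0;1 55 0 0 0 0 0;1 55 0 0 0 0 0;1 55 0 0 0 0 0' && python3 -m crank '1 55 0 0 0 0 0;1 55 0 0 0 0 0;1 55 0 0 0 0 0;1 55 5 0 0 0 0;1 55 5 0 0 0 0;1 40 3 0 0 0 0;1 0 0 0 0 0 0;1 0 0 0 0 0 0'; python3 to.py 479.5 310 105 90 90
python3 - <<'E'
from fit import *
ims={c:cv2.imread(f"pics/{c}_k.png") for c in CM}
for c in (("scene",),("top",)):print(np.round(fit("salt",481,-327,0,ims,R=8,cams=c)))
E
```

```text
time_s: 40.67
ee_pos: [467.0, -6.9, 252.4]
ee_rot: [-179.9, -0.0, 89.9]
force: [0.9, 0.5, -1.3]
gripper_width: 39.2
gripper_force: 14.7
time_s: 41.68
ee_pos: [481.0, 305.7, 252.1]
ee_rot: [-179.9, 0.1, 89.9]
force: [0.0, 0.2, -0.5]
gripper_width: 39.2
gripper_force: 14.7
q [31.3 17.  87.5 -0.  75.6 31.4] ee [481.  305.7 252.1]
shift [  4.5  -1.2 147.1] up 10 = [ -0.02  -0.02 -10.  ] x10 [ 0.02 10.   -0.02] y10 [10.   -0.02 -0.02]
turn [-0.1  0.1 -0.1]
[ 393.  491. -324.    0.]
[ 382.  481. -328.    0.]
```

```bash
python3 -m crank '1 4 -1 40 0 0 0;1 0 0 50 0 0 0;1 0 0 50 0 0 0;1 0 0 7 0 0 0;1 0 0 0 0 0 0;1 0 0 0 0 0 0'; python3 to.py 479.5 310 54 90 90;  python3 - <<'E'
from workcell import *
from fit import *
im={"scene":grab_frame("scene")}; z=env.state()["ee_pos"][2]-48
M["salt"]=[frus(22,z,20.5,z+25)]
print(np.round(fit("salt",480,308,0,im,R=12,cams=("scene",))))
# reference: same bias on short caddy/mill in scene only
E
```

```text
time_s: 42.42
ee_pos: [481.9, 311.0, 108.2]
ee_rot: [179.8, -0.1, 89.9]
force: [0.5, -0.9, -0.9]
gripper_width: 38.8
gripper_force: 14.7
q [31.7 23.6 99.6  0.  56.5 31.8] ee [481.9 311.  108.2]
shift [-1.2 -2.6 54.2] up 10 = [  0.03   0.03 -10.  ] x10 [ 0.02 10.    0.03] y10 [10.   -0.02  0.03]
turn [ 0.2 -0.1 -0.1]
[276. 471. 307.   0.]
```

```bash
python3 -m crank '1 -1 -1 20 0 0 0;1 0 0 16 0 0 0;1 0 0 10 0 0 0;1 0 0 4 0 0 0;1 0 0 0 0 0 0;1 0 0 2 0 0 0;1 0 0 1 0 0 0;1 0 0 0.7 0 0 0;1 0 0 0 0 0 0'
```

```text
time_s: 43.6
ee_pos: [480.1, 310.1, 53.8]
ee_rot: [179.9, -0.1, 89.9]
force: [-1.3, 0.1, 7.4]
gripper_width: 39.0
gripper_force: 15.4
```

Contact is at the expected floor height. I release, rise, retreat and verify.

```bash
python3 -m crank '-1 0 0 0 0 0 0;-1 0 0 0 0 0 0;-1 0 0 0 0 0 0;-1 0 0 -15 0 0 0;-1 0 0 -50 0 0 0;-1 0 0 -60 0 0 0;-1 0 0 -60 0 0 0;-1 -30 -40 -30 0 0 0;-1 -60 -10 0 0 0 0;-1 -60 0 0 0 0 0' && python3 -m crank '-1 -60 0 0 0 0 0;-1 -60 0 0 0 0 0;-1 -60 0 0 0 0 0;-1 -60 0 0 0 0 0;-1 -60 0 0 0 0 0;-1 -60 0 0 0 0 0;-1 0 0 0 0 0 0;-1 0 0 0 0 0 0;-1 0 0 0 0 0 0;-1 0 0 0 0 0 0'
python3 - <<'E'
from workcell import *
from fit import *
ims={c:grab_frame(c) for c in CM}
for n in("hot_sauce","spice_jar","pepper_mill","salt_shaker_1","kitchen_timer","jam_jar","balm_pot"):
  for c in CM: print(n,c,[([round(float(v)) for v in d["point"]],round(d["p"],2)) for d in models.search_frame(n,c)][:3])
M["foot"]=[frus(22,6,20,66)]
for x,y in((501,138),(480,308)): print(np.round(fit("foot",x,y,0,ims,R=12)))
i0={c:cv2.imread(f"pics/{c}0.png") for c in CM}
for n,P in(("timer",[625,312,22]),("jam",[605,466,59]),("pot",[467,540,36])):
  for c in CM:
    u,v=np.int32(proj([P],c)[0]); a,b=[I[c][v-14:v+14,u-14:u+14].astype(float) for I in(i0,ims)]; print(n,c,"diff",round(np.abs(a-b).mean(),1))
E
```

```text
time_s: 44.85
ee_pos: [428.3, 158.5, 268.8]
ee_rot: [179.9, -0.1, 90.0]
force: [0.7, -0.2, -0.0]
gripper_width: 91.1
gripper_force: 0.0
time_s: 46.1
ee_pos: [428.6, -199.2, 267.3]
ee_rot: [-180.0, -0.0, 90.0]
force: [0.2, 0.2, -0.3]
gripper_width: 91.3
gripper_force: 0.0
hot_sauce scene [([492, 54, 83], 0.68), ([446, 327, 14], 0.19)]
hot_sauce top [([499, 67, 111], 0.66)]
spice_jar scene [([476, 193, 62], 0.73)]
spice_jar top [([483, 202, 99], 0.45), ([477, 376, 144], 0.34)]
pepper_mill scene [([468, 374, 98], 0.75)]
pepper_mill top [([477, 376, 140], 0.92)]
salt_shaker_1 scene [([467, 290, 57], 0.78), ([490, 124, 55], 0.55)]
salt_shaker_1 top [([476, 299, 85], 0.56), ([495, 127, 86], 0.46)]
kitchen_timer scene [([638, 297, 20], 0.46)]
kitchen_timer top [([640, 324, 19], 0.81)]
jam_jar scene [([613, 459, 66], 0.56)]
jam_jar top [([621, 474, 106], 0.91)]
balm_pot scene []
balm_pot top [([484, 546, 50], 0.66)]
[537. 493. 132.   0.]
[578. 466. 294.   0.]
timer scene diff 19.4
timer top diff 0.9
jam scene diff 31.6
jam top diff 1.0
pot scene diff 44.2
pot top diff 1.0
```

```bash
python3 -c "
from workcell import env; print(env.job_done())"
```

```text
the job is handed in; nothing more can be done
None
```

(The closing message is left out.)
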